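# Take the long rolling pin out of the short-opening drawer

### The job

Pull the drawer of the wooden chest out to its stop, then take out the rolling pin: its back end still lies under the chest's top, so raise its front end and draw it out diagonally over the drawer front, without forcing it against the chest. Finish while holding it still in the gripper, roughly level, 10 cm higher than the chest's top and in front of the chest so that no part of the pin is above the top. Leave the drawer open, the wooden spoon in it, and the mortar, pestle, measuring cup, jar and basket where they stand.

Things in the scene. Friction and masses are not known exactly. Their poses are not given: they have to be found in the camera images.
- cabinet: low wooden drawer chest, fixed on the slab: 385 deep (x), 314 wide (y); its top board's upper face is 106 and its underside 92 above the slab, its front edge at x = 0. Origin on the slab (z = 0) below the middle of the front edge; +x to its back, z up. It stands turned so that its drawer comes out along its -x, mostly towards the robot's left
- drawer (a joint): travel of the drawer in m: 0 closed, 0.190 at its stop; starts at 0 to 0.02. Slides with 1 to 3 N of friction and stays where it is left. Its green front panel (14 thick, 310 wide, 12 to 86 above the slab) has its inner face at cabinet x = -travel; at the stop 190 of the drawer's length lies open in front of the top board, the rest stays under it
- drawer_inside (a point): on the drawer's floor (dark liner, 22 above the slab), at the inner face of the front panel, middle of the width; moves with the drawer. The inside runs 360 back from here; side and back walls reach 72 above the slab. A divider 8 thick along the middle, reaching 62 above the slab, parts it into two lanes 124 wide with middles 66 either side of this point
- drawer_handle (a point): middle of the drawer's handle: a steel bar 11 thick and 130 long along y, level, 62 above the slab, held 35 in front of the drawer's front face by two posts 55 either side of the middle; 29 free behind the bar. At cabinet x = -49 - travel
- rolling_pin: solid pale beech rolling pin, round, 300 long, 30 diameter over its middle 170, tapering to 20 at both ends, 0.12 to 0.21 kg. It lies along one of the drawer's two lanes (either), front end 6 to 50 behind the front panel. Origin on its axis at the centre of its front end (15 above the drawer floor as it lies); x along its axis, +x to the back of the chest; any roll about x
- pin_middle (a point): middle of the pin on its axis, its centre of mass, 150 from either end
- pin_back (a point): centre of the pin's back end (under the chest's top), on its axis, 300 from its origin
- spoon: flat dark wooden spoon, 265 long, 54 wide at its round bowl, 10 thick, lying along the drawer's other lane; origin on its underside at the handle's end, x along its length, bowl to +x. It stays in the drawer
- mortar: dark wooden mortar, 116 diameter, 100 high, origin at the centre of its underside; stands on the slab beside the chest (bystander)
- pestle: dark wooden pestle, 150 long, 38 diameter, lying on the slab; origin at its middle on its axis (bystander)
- measuring_cup: aluminium measuring cup, 84 diameter, 80 high, with a loop handle; origin at the centre of its underside (bystander)
- jar: glass jar with a red twist cap, 72 diameter, 125 high, standing on the back part of the chest's top; origin at the centre of its underside (bystander)
- basket: blue plastic basket 190 x 145, 85 high, with a yellow spring clip on its rim reaching 125 high and lemons in it; origin at the centre of its underside (bystander)

How it is judged:
By the outcome, as a careful person would: the job done as asked, in the order asked, and still so for the second after the job is handed in, while the arm keeps its last pose, push and grip.
It also fails if it takes over 54 s, if anything falls off the work surface, if the arm or the gripper's body presses on something with over 40 N, if the wrist force passes 120 N, or if a joint passes its speed limit or range.

### The arm

A 6-joint arm with a two-finger parallel gripper is mounted at the origin on the work surface. World frame = base frame: x ahead of the robot, y to its left, z up, the work surface at z = 0. Lengths are in mm, angles in rad, forces in N, time in s.
With the tool pointing down it reaches from about 350 to 975 mm from the base axis. Payload 7.1 kg.
Tool frame: the origin (TCP) lies midway between the tips of the shut fingers; the grasp point (between the pads) lies pinch_z behind it (pinch_z is the distance from the TCP to the grasp point, in mm); z points along the fingers, y is the line along which they close (so a half turn about z gives the same grasp; the last joint's range is limited). The gripper opens to 88 mm and grips with 3 to 60 N. Pads are 20 mm wide; open, the fingers measure 115 mm over their backs; the gripper's body (75 mm by 178 mm) begins 61 mm behind the grasp point.
Start: joints at [-1.281, 0.423, 1.63, -0, 1.089, -0.019], TCP at [189.965, -595.414, 222.675] pointing down, gripper open.
Joint ranges: [-3, 3], [-0.9, 2.11], [0.09, 2.58], [-1.31, 4.45], [0.11, 2.69], [-2.54, 2.54]. Speed limits (rad/s): [2.39, 2.39, 3.01, 3.14, 3.14, 3.14].

### API

Orientations are given as a rotation vector (axis times angle).
In Python, from workcell import get_obs, get_image, close_job, pinch_z gives the robot as it stands.
- The arm moves only by the tool jog_arm, never from a script. Its argument "commands" is a list of rows, each a list of 3 entries, a list of its own where there are three numbers: the gripper command: -1 is shut, 1 is fully open, values between are in proportion, then the shift along the tool's x, y, z as a fraction of full scale, then the turn, a rotation vector about the tool's x, y, z as a fraction of full scale. In form: [[gripper, [tx, ty, tz], [rx, ry, rz]], ...]. A call has 1 to 10 rows; each row shifts and turns the commanded pose from where the row before left it, along the tool's axes as they then stand; what a row does not reach is not made up. Full scale, the value 1, is 0.1 m for a shift and 45 degrees for a turn. A row lasts 1/10 s, in which the tool goes at most 50 mm and 8.59 degrees, less where a joint would pass 70% of its speed; a pose out of reach is approached as far as the arm can. A call with a number of a shift or a turn outside -1 to 1 is refused whole. A call with a gripper value outside its range is refused whole. The fingers move at their own pace and stop on an object; the grip force is fixed at half the most. Time passes only in rows, so rows that do not move let the fingers close. It gives the time, the measured TCP pose, the force, the opening and the grip force at its end, in the units of the state.
- get_obs(): the state, without advancing time (a new reading comes with each control period).
- get_image(name): name is "scene" or "top" or "wrist"; returns a dict with "image" (480x640x3 uint8, blue, green, red), "z_map" (480x640 float32, mm along the optical axis (not along the pixel's ray), 0 where there is no reading), "intrinsics" (3x3 intrinsics, pixels), "eye" and "orientation" of the camera in the world; the wrist camera has in their place "mount" (4x4, takes a point from camera to tool coordinates, whose origin is the TCP and whose axes are the flange's). Camera axes: x right, y down, z forward; pixel columns grow to the right and rows downward; lengths in mm; the calibration is good to about 2 mm. A picture is of the moment at which its call begins: read the wrist's pose just before it.
- close_job(): hands the job in; it is judged then, once.
The state is a dict: "t": time; "qpos": joint angles; "qvel": joint speeds; "joint_torque": joint torques, N m; "ee_pos": TCP position; "orientation": TCP orientation; "ft_force": force on the tool from outside, world axes, zero at the start; "moment": the same for the moment, N m; "width": finger opening in mm; "grasp_force": force on a finger pad.
Only numpy, scipy, OpenCV 4.12 (cv2) and the standard library are available. Lean on these libraries where they do the work, as an engineer would, in place of code of your own. Each camera call takes 0.05 s, during which the arm holds its last target. There are 200 camera calls.

## Working session

There is one attempt and no reset: what is moved stays moved. The work goes in short steps, Python scripts to look and compute and a tool call to move; the robot and the scene stay as the last step left them, time stands still between calls to the robot, and variables do not carry over. Pictures are saved under pics/ and viewed, at most 10 in all, crops included, and the job is handed in when it is done.

Besides the shell and the picture viewer there is one more tool, called after "Call:" as a command line: name --argument value ..., lists and objects as JSON in quotes. jog_arm: Moves the arm, as the interface text tells. Its arguments: {"type":"object","properties":{"commands":{"type":"array","items":{"type":"array"}}},"required":["commands"]}

```bash
mkdir -p pics; cat > h.py <<'E'
import numpy as np,cv2
from workcell import *
from scipy.spatial.transform import Rotation as R
def grab(n,f=None):
    o=get_obs(); d=get_image(n)
    if f: cv2.imwrite('pics/'+f,d['image']); np.savez('pics/'+f+'.npz',**{k:v for k,v in d.items()},ee=o['ee_pos'],ori=o['orientation'])
    return d
def camT(d):
    T=np.eye(4)
    if 'mount' in d:
        T[:3,:3]=R.from_rotvec(d['ee_r']).as_matrix() ;T[:3,3]=d['ee_p']; return T@d['mount']
    o=np.array(d['orientation']); T[:3,:3]=o if o.shape==(3,3) else R.from_rotvec(o).as_matrix(); T[:3,3]=d['eye']; return T
def world(d):
    K=d['intrinsics'];z=d['z_map'];v,u=np.mgrid[:480,:640]
    P=np.stack([(u-K[0,2])/K[0,0]*z,(v-K[1,2])/K[1,1]*z,z],-1)
    T=camT(d); W=P@T[:3,:3].T+T[:3,3]; W[z==0]=np.nan; return W
E
python3 - <<'E'
from h import *
for n in('scene','top'):
    d=grab(n,n+'0.png'); print(n,d['eye'],d['orientation'],d['intrinsics'][0]); np.save('pics/'+n+'W.npy',world(d))
o=get_obs(); print(o,pinch_z)
E
```

```text
scene [1283.83358026  631.64753699 1092.93258302] [-1.16621072 -2.36517902  0.9310974 ] [476.65771178   0.         323.78212958]
top [ 373.36995143   78.90579463 1065.40316462] [-2.12657233  2.16449828 -0.20828563] [433.73182073   0.         315.28480995]
{'t': 0.1, 'qpos': array([-1.28099077e+00,  4.23782761e-01,  1.63057282e+00,  1.23767089e-06,
        1.08857976e+00, -1.89715791e-02]), 'qvel': array([ 0.0018973 , -0.00231836, -0.00206119, -0.00131071,  0.00040323,
       -0.00094683]), 'joint_torque': array([ 3.28824080e-04, -5.45614457e+01, -2.74324912e+01,  6.45806990e-02,
        1.88702450e-02, -9.89460204e-06]), 'ee_pos': array([ 189.83896038, -594.97035118,  221.98398363]), 'orientation': array([-3.10291115e+00, -4.82895950e-01,  2.82907349e-04]), 'ft_force': array([ 0.50618623, -0.41792193, -1.0982588 ]), 'moment': array([0.03695953, 0.04332209, 0.02140414]), 'grasp_force': 0.0, 'width': 87.78276002754421} 18.700000000000003
```

View pics/scene0.png

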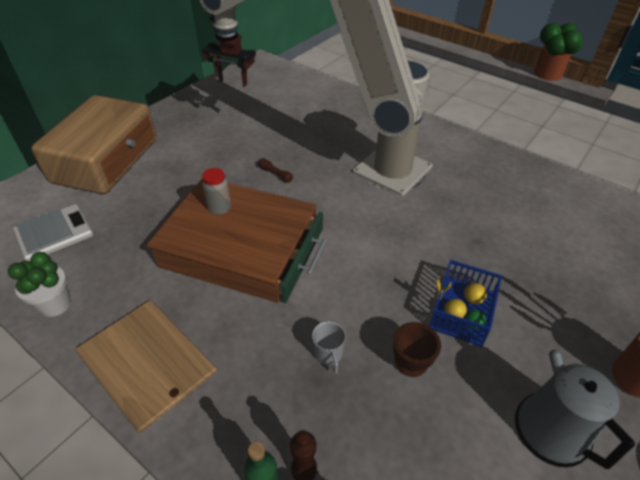

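View pics/top0.png

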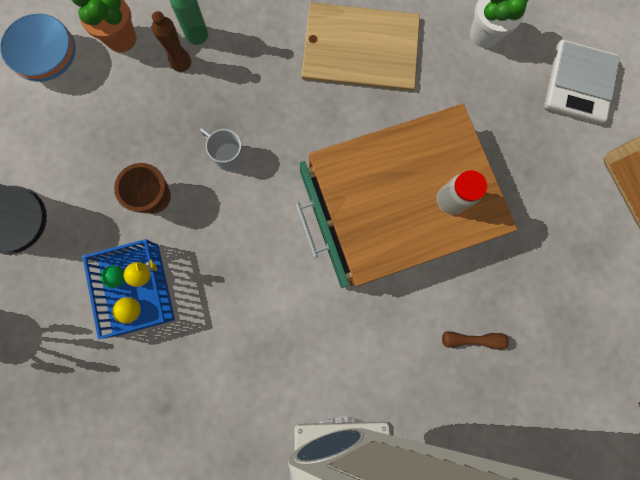

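The scene and top views show the chest's drawer slightly open and facing left. In the top view the handle is at about (312,230), the green front runs from (303,163) to (347,285), and the top's corners are at about (309,153), (464,105), (516,229) and (352,284). The cup is at (223,146), the mortar at (141,188) and the basket at (128,288).

```bash
python3 - <<'E'
from h import *
W=np.load('pics/topW.npy'); z=W[...,2]
im=cv2.imread('pics/top0.png')
print('slab',np.nanmedian(z[150:400,200:280]))
m=np.zeros((480,640),np.uint8); m[95:295,290:530]=1
m=((abs(z-106)<6)&(m>0)).astype(np.uint8)
m=cv2.morphologyEx(m,cv2.MORPH_OPEN,np.ones((5,5)))
p=W[m>0]; print(len(p),np.median(p[:,2]))
r=cv2.minAreaRect(p[:,:2].astype(np.float32)); print(r); print(cv2.boxPoints(r))
for u,v in [(309,153),(464,105),(516,229),(352,284)]: print(W[v-2:v+3,u-2:u+3].reshape(-1,3).mean(0))
# handle
hm=(abs(z-62)<10); s=np.zeros_like(hm); s[195:265,293:330]=1
hsv=cv2.cvtColor(im,cv2.COLOR_BGR2HSV); hm&=s&(hsv[...,1]<60)
p=W[hm]; print('handle',len(p),np.median(p,0),p.min(0),p.max(0)); print(cv2.minAreaRect(p[:,:2].astype(np.float32)))
for n,(u,v) in dict(cup=(223,146),mortar=(141,188),pestle=(475,340),jar=(471,186)).items(): print(n,W[v,u])
for (u,v) in [(83,256),(150,241),(173,319),(100,337)]: print('basket',W[v,u])
E
```

```text
slab 0.27808177867825634
21629 106.03978189773466
((631.535400390625, -171.57887268066406), (326.4717102050781, 393.970947265625), 17.9648494720459)
[[ 415.50107  -34.54465]
 [ 537.0149  -409.30792]
 [ 847.5697  -308.6131 ]
 [ 726.0559    66.15018]]
[747.83514416  62.16808281  42.05749873]
[ 869.26457013 -332.66054203   46.36083628]
[nan nan nan]
[424.12944675 -33.74420406  39.27549599]
handle 360 [550.53135397  68.21396405  66.26254927] [486.29626249  22.23474425  58.27276037] [622.39486801  95.44714717  71.65806482]
((556.676025390625, 58.02892303466797), (138.853271484375, 40.67717361450195), 17.954620361328125)
cup [782.54568957 280.83501979   4.5959624 ]
mortar [665.38579566 471.0840883   36.17898238]
pestle [ 288.9303168  -318.64117264   32.27398773]
jar [ 605.61118514 -258.44519282  231.61454627]
basket [495.43480682 573.45399601  86.02093597]
basket [531.73511862 436.6676705   56.31280199]
basket [351.09896846 390.1753869   12.66759816]
basket [317.3935954  524.76308802  86.04707181]
```

```bash
cat >> h.py <<'E'
def delta(goal,Rg=None):
    """shift in present tool axes (unit 0.1 m) and turn (unit 45 deg)"""
    o=get_obs(); Rc=R.from_rotvec(o['orientation']); s=Rc.inv().apply(np.array(goal)-o['ee_pos'])/100
    t=(Rc.inv()*Rg).as_rotvec()/(np.pi/4) if Rg is not None else None
    return s.round(3),None if t is None else t.round(3)
E
python3 - <<'E'
from h import *
from scipy.optimize import least_squares
W=np.load('pics/topW.npy'); z=W[...,2]; im=cv2.imread('pics/top0.png')
m=np.zeros((480,640),bool); m[95:295,290:530]=1
m=(abs(z-106)<2.5)&m
m=cv2.morphologyEx(m.astype(np.uint8),cv2.MORPH_OPEN,np.ones((7,7)))
p=W[m>0]
for a in(17.3,17.96,18.6):
    c,s=np.cos(np.radians(a)),np.sin(np.radians(a))
    X=np.array([s,-c]);Y=np.array([c,s])
    q=np.stack([p[:,:2]@X,p[:,:2]@Y],1)
    print(a,[np.percentile(q,k,0).round(1) for k in(0,.3,99.7,100)])
r=cv2.minAreaRect(p[:,:2].astype(np.float32)); print(r)
a=np.radians(r[2]) if r[2]<45 else np.radians(r[2]-90)
X=np.array([np.sin(a),-np.cos(a)]);Y=np.array([np.cos(a),np.sin(a)])
F=np.array(r[0])-192.5*X; print('front mid',F,np.degrees(a))
hsv=cv2.cvtColor(im,cv2.COLOR_BGR2HSV)
s=np.zeros_like(m,bool); s[190:270,285:335]=1
h=W[s&(abs(z-64)<5)&(hsv[...,1]<60)]; h=np.stack([(h[:,:2]-F)@X,(h[:,:2]-F)@Y,h[:,2]],1)
print(len(h),np.histogram(h[:,0],bins=np.arange(-90,0,5)),h.min(0),h.max(0))
g=W[(hsv[...,0]>60)&(hsv[...,0]<90)&(hsv[...,1]>100)&(abs(z-86)<3)]; g=g[g[:,0]>400]
g=np.stack([(g[:,:2]-F)@X,(g[:,:2]-F)@Y],1); print('panel',len(g),np.percentile(g,[2,50,98],axis=0))
print(R.from_rotvec(get_obs()['orientation']).as_matrix().round(3))
E
```

```text
17.3 [array([250.2, 464.9]), array([250.5, 465.1]), array([528.8, 612.3]), array([529.2, 612.6])]
17.96 [array([255.6, 461.8]), array([255.9, 462.1]), array([535.8, 606.3]), array([536.2, 606.6])]
18.6 [array([260.8, 458.8]), array([261.1, 459. ]), array([542.5, 600.5]), array([542.8, 600.8])]
((630.6471557617188, -211.2847442626953), (21.430431365966797, 311.60223388671875), 43.712825775146484)
front mid [497.62114122 -72.14334333] 43.712825775146484
331 (array([23, 24, 35, 26, 30, 28, 20, 20, 19, 20, 18,  9,  7,  8,  9,  6,  1]), array([-90, -85, -80, -75, -70, -65, -60, -55, -50, -45, -40, -35, -30,
       -25, -20, -15, -10,  -5])) [-99.41398886  70.56401833  59.73259667] [ -9.09847686 201.33895648  68.98331304]
panel 725 [[-93.53881309 -11.99375973]
 [-27.59211601 124.76082891]
 [ 99.75211254 704.33520114]]
[[ 0.953  0.304 -0.   ]
 [ 0.304 -0.953  0.001]
 [ 0.    -0.001 -1.   ]]
```

```bash
python3 - <<'E'
from h import *
for n in('top','scene'):
    W=np.load(f'pics/{n}W.npy'); z=W[...,2]
    for zz,tol in((0,12),(106,9)):
        m=(abs(z-zz)<tol)
        if zz:
            k=np.zeros_like(m)
            if n=='top': k[95:295,290:530]=1
            else: k[185:300,150:325]=1
            m&=k
        p=W[m]; A=np.c_[p[:,:2],np.ones(len(p))]; s=np.linalg.lstsq(A,p[:,2],rcond=None)[0]; print(n,zz,s, np.std(p[:,2]-A@s),len(p))
W=np.load('pics/topW.npy')
m=np.zeros((480,640),np.uint8); m[95:295,290:530]=1
m=((abs(W[...,2]-106)<9)&(m>0)).astype(np.uint8); m=cv2.morphologyEx(m,cv2.MORPH_OPEN,np.ones((5,5)))
p=W[m>0]
a=np.radians(17.96);X=np.array([np.sin(a),-np.cos(a)]);Y=np.array([np.cos(a),np.sin(a)])
q=np.stack([p[:,:2]@X,p[:,:2]@Y],1)
# edge lines: front edge xmin per y bin, side edges per x bin
def edge(i,lo,f):
    j=1-i; b=np.arange(np.percentile(q[:,j],8),np.percentile(q[:,j],92),8)
    e=[(t+4,f(q[(q[:,j]>=t)&(q[:,j]<t+8),i])) for t in b]; e=np.array(e); k=np.polyfit(e[:,0],e[:,1],1)
    r=e[:,1]-np.polyval(k,e[:,0]); g=abs(r)<3; k=np.polyfit(e[g,0],e[g,1],1); return k, np.polyval(k,q[:,j].mean())
print('front',edge(0,0,np.min),'back',edge(0,0,np.max),'y-',edge(1,0,np.min),'y+',edge(1,0,np.max))
E
python3 - <<'E'
import cv2
a=cv2.imread('pics/top0.png')[140:300,290:370]; cv2.imwrite('pics/c1.png',cv2.resize(a,None,fx=3.7,fy=3.7,interpolation=2))
E
```

```text
top 0 [-1.69074156e-03 -3.54354137e-04  1.14415620e+00] 2.16575379260089 234638
top 106 [-1.73878551e-03 -8.33890437e-04  1.06986131e+02] 1.7815005536436357 21782
scene 0 [-6.50723260e-04  7.59789014e-05  1.99177296e+00] 2.532302249742421 160957
scene 106 [-2.03961333e-03 -1.61215065e-03  1.08404053e+02] 2.3085444023805612 9953
front (array([-2.50348134e-04,  1.61569833e+02]), np.float64(161.43326014300328)) back (array([-3.34335833e-03,  5.54738202e+02]), np.float64(552.9142961345788)) y- (array([7.63141288e-04, 3.84658716e+02]), np.float64(384.9226609541632)) y+ (array([-1.46837907e-04,  7.09501250e+02]), np.float64(709.4504636028469))
```

View pics/c1.png

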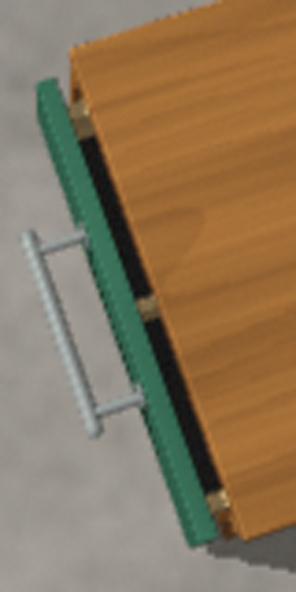

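The crop shows the handle bar from (30,238) to (95,430), the green panel's outer top edge from (38,92) to (188,545), and a drawer opening of about 15 mm.

```bash
cat >> h.py <<'E'
A=np.radians(17.96);CX=np.array([np.sin(A),-np.cos(A),0]);CY=np.array([np.cos(A),np.sin(A),0])
F=np.array([571.3,12.1,0])
def cab(p): p=np.asarray(p)-F; return np.stack([p@CX,p@CY,p[...,2]],-1)
def wld(c): return F+c[0]*CX+c[1]*CY+np.array([0,0,c[2]])
def ray(d,u,v,z):
    K=d['intrinsics'];T=camT(d);r=T[:3,:3]@np.linalg.solve(K,[u,v,1]);return T[:3,3]+r*(z-T[2,3])/r[2]
E
python3 - <<'E'
from h import *
d=dict(np.load('pics/top0.png.npz'))
for (u,v),z in [((30,238),67),((95,430),67),((38,92),86),((188,545),86),((72,50),106),((245,538),106)]:
    print(z,cab(ray(d,290+u/3.7-.4,140+v/3.7-.4,z)).round(1))
g=wld([-66,0,200]); Rg=R.from_matrix(np.stack([CY,CX,[0,0,-1]],1)); Rg2=R.from_matrix(np.stack([-CY,-CX,[0,0,-1]],1))
print(np.linalg.det(Rg.as_matrix()),delta(g,Rg),delta(g,Rg2),g)
E
```

```text
67 [-62.5  64.2  67. ]
67 [-63.5 -65.7  67. ]
86 [-28.3 148.3  86. ]
86 [ -34.2 -152.3   86. ]
106 [ -1.3 161.  106. ]
106 [  -2.5 -159.8  106. ]
1.0 (array([ 5.476, -5.284,  0.227]), array([-0.002, -0.   , -0.006])) (array([ 5.476, -5.284,  0.227]), array([-0.000e+00,  3.000e-03,  3.994e+00])) [550.94870488  74.88395326 200.        ]
```

Call:
jog_arm --commands '[[-0.36,[0.274,-0.263,0],[0,0,0]],[-0.36,[0.274,-0.263,0],[0,0,0]],[-0.36,[0.274,-0.263,0],[0,0,0]],[-0.36,[0.274,-0.263,0],[0,0,0]],[-0.36,[0.274,-0.263,0],[0,0,0]],[-0.36,[0.274,-0.263,0],[0,0,0]],[-0.36,[0.274,-0.263,0],[0,0,0]],[-0.36,[0.274,-0.263,0],[0,0,0]],[-0.36,[0.274,-0.263,0],[0,0,0]],[-0.36,[0.274,-0.263,0],[0,0,0]]]'

```text
t: 1.1
ee_pos: [371.4, -260.1, 222.6]
orientation: [-3.104, -0.483, 0.0]
ft_force: [-0.0, 0.3, 0.1]
width: 28.1
grasp_force: 0.0
```

Call:
jog_arm --commands '[[-0.36,[0.274,-0.263,0],[0,0,0]],[-0.36,[0.274,-0.263,0],[0,0,0]],[-0.36,[0.274,-0.263,0],[0,0,0]],[-0.36,[0.274,-0.263,0],[0,0,0]],[-0.36,[0.274,-0.263,0],[0,0,0]],[-0.36,[0.274,-0.263,0],[0,0,0]],[-0.36,[0.274,-0.263,0],[0,0,0]],[-0.36,[0.274,-0.263,0],[0,0,0]],[-0.36,[0.274,-0.263,0],[0,0,0]],[-0.36,[0,0,0],[0,0,0]]]'

```text
t: 2.1
ee_pos: [535.8, 42.1, 222.5]
orientation: [-3.103, -0.489, -0.002]
ft_force: [-0.1, 0.1, 0.6]
width: 28.0
grasp_force: 0.0
```

```bash
python3 - <<'E'
from h import *
d=grab('wrist','w1.png'); o=get_obs(); print(o['t'],o['width'],cab(o['ee_pos']),d['mount'],o['ft_force'],o['qpos'])
print(delta(wld([-63,0,44]),R.from_matrix(np.stack([CY,CX,[0,0,-1]],1))))
E
```

```text
2.15 28.262457498932697 [-38.2819415  -26.36617696 222.24081251] [[ 2.91828908e-05 -9.57693989e-01 -2.87788505e-01  7.83905745e+01]
 [ 9.99999992e-01  6.24846541e-05 -1.06530617e-04  1.55018055e-01]
 [ 1.20006097e-04 -2.87788499e-01  9.57693983e-01 -1.60424236e+02]
 [ 0.00000000e+00  0.00000000e+00  0.00000000e+00  1.00000000e+00]] [-0.00348109  0.34392049 -0.12621807] [ 5.32272364e-02  2.93789815e-01  1.82691684e+00 -1.02586597e-05
  1.02142523e+00  1.31208871e+00]
(array([ 0.264, -0.247,  1.782]), array([-0.   ,  0.001, -0.002]))
```

View pics/w1.png

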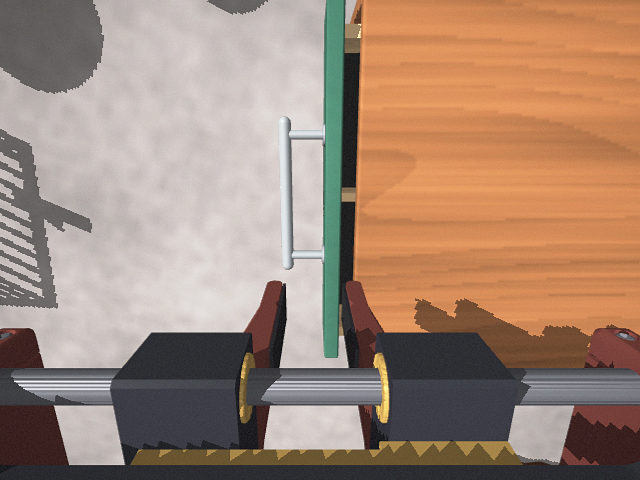

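The wrist view shows the handle bar from (285,120) to (288,267), the panel front edge at about u = 324, and the board edge at about u = 360.

```bash
python3 - <<'E'
from h import *
d=dict(np.load('pics/w1.png.npz')); d['ee_p']=d['ee'];d['ee_r']=d['ori']
for u,v,z in [(285,120,67.5),(286,192,67.5),(288,267,67.5),(334,100,86),(333,340,86),(361,60,106),(357,280,106)]:
    w=world(d)[v-1:v+2,u-1:u+2].reshape(-1,3); print(cab(ray(d,u,v,z)).round(1),cab(np.nanmedian(w,0)).round(1))
E
```

```text
[-63.6  68.5  67.5] [-63.8  68.6  65.3]
[-64.2   7.5  67.5] [-64.3   7.2  65.4]
[-63.9 -64.1  67.5] [-64.1 -65.   65.9]
[-23.3  82.4  86. ] [-23.2  82.5  84.5]
[ -20.9 -131.9   86. ] [ -20.8 -132.8   84.4]
[ -5.6 106.9 106. ] [ -5.1 107.8 102.2]
[ -2.7 -61.6 106. ] [ -2.7 -61.4 104.3]
```

Call:
jog_arm --commands '[[-0.36,[0.14,-0.13,0],[0,0,0]],[-0.36,[0.135,-0.127,0],[0,0,0]],[-0.36,[0,0,0.3],[0,0,0]],[-0.36,[0,0,0.3],[0,0,0]],[-0.36,[0,0,0.3],[0,0,0]],[-0.36,[0,0,0.3],[0,0,0]],[-0.36,[0,0,0.3],[0,0,0]],[-0.36,[0,0,0.28],[0,0,0]],[-0.36,[0,0,0],[0,0,0]]]'

```text
t: 3.05
ee_pos: [550.1, 71.5, 41.5]
orientation: [-3.104, -0.482, 0.01]
ft_force: [-0.4, 1.6, -0.3]
width: 27.9
grasp_force: 0.0
```

Call:
jog_arm --commands '[[-1,[0,0,0],[0,0,0]],[-1,[0,0,0],[0,0,0]],[-1,[0,0,0],[0,0,0]],[-1,[0,0,0],[0,0,0]]]'

```text
t: 3.45
ee_pos: [553.6, 71.9, 46.2]
orientation: [3.104, 0.483, 0.004]
ft_force: [-0.1, 0.4, 4.8]
width: 9.7
grasp_force: 30.0
```

```bash
python3 - <<'E'
from h import *
o=get_obs(); print(o['t'],o['width'],o['grasp_force'],cab(o['ee_pos']),o['ft_force'])
E
```

```text
3.45 9.733440183356931 29.99683767557144 [-62.38269062   1.60536129  46.1503141 ] [-0.12427928  0.39239438  4.83950209]
```

Call:
jog_arm --commands '[[-1,[0,-0.1,0],[0,0,0]],[-1,[0,-0.2,0],[0,0,0]],[-1,[0,-0.2,0],[0,0,0]],[-1,[0,-0.2,0],[0,0,0]],[-1,[0,-0.2,0],[0,0,0]],[-1,[0,-0.2,0],[0,0,0]],[-1,[0,-0.2,0],[0,0,0]],[-1,[0,-0.2,0],[0,0,0]],[-1,[0,-0.15,0],[0,0,0]],[-1,[0,-0.06,0],[0,0,0]]]'

```text
t: 4.45
ee_pos: [500.3, 236.0, 46.1]
orientation: [-3.104, -0.485, -0.002]
ft_force: [-1.9, -2.4, 10.8]
width: 10.3
grasp_force: 30.0
```

Call:
jog_arm --commands '[[-1,[0,-0.03,0],[0,0,0]],[-1,[0,-0.03,0],[0,0,0]],[-1,[0,-0.02,0],[0,0,0]],[-1,[0,0,0],[0,0,0]],[-1,[0,0,0],[0,0,0]]]'

```text
t: 4.95
ee_pos: [498.0, 242.9, 46.1]
orientation: [-3.104, -0.483, -0.001]
ft_force: [-4.1, 0.0, 9.6]
width: 9.6
grasp_force: 30.0
```

```bash
python3 - <<'E'
from h import *
o=get_obs(); print(o['t'],o['width'],o['grasp_force'],cab(o['ee_pos']),o['ft_force']@CX)
E
```

```text
4.95 9.648142133708866 29.997606575489044 [-242.11643912    1.44609731   46.11526878] -1.3109170812834203
```

Call:
jog_arm --commands '[[-1,[0,-0.03,0],[0,0,0]],[-1,[0,-0.03,0],[0,0,0]],[-1,[0,0,0],[0,0,0]],[-1,[0,0,0],[0,0,0]]]'

```text
t: 5.35
ee_pos: [497.3, 245.0, 46.1]
orientation: [3.1, 0.485, 0.001]
ft_force: [5.3, -21.1, 12.0]
width: 10.2
grasp_force: 30.0
```

```bash
python3 - <<'E'
from h import *
o=get_obs(); print(o['t'],o['width'],o['grasp_force'],cab(o['ee_pos']),o['ft_force']@CX)
E
```

```text
5.35 10.234599950954449 29.996764361858368 [-244.3644822     1.39764251   46.08694615] 21.663626656037614
```

Call:
jog_arm --commands '[[-1,[0,0.03,0],[0,0,0]],[-0.36,[0,0,0],[0,0,0]],[-0.36,[0,0,0],[0,0,0]],[-0.36,[0,0,0],[0,0,0]],[-0.36,[0,0,-0.2],[0,0,0]],[-0.36,[0,0,-0.35],[0,0,0]],[-0.36,[0,0,-0.4],[0,0,0]],[-0.36,[0,0.3,-0.4],[0,0,0]],[-0.36,[0,0.4,-0.35],[0,0,0]],[0.3,[0,0.4,-0.1],[0,0,0]]]'

```text
t: 6.35
ee_pos: [531.8, 142.7, 226.5]
orientation: [-3.103, -0.486, -0.01]
ft_force: [0.6, 0.6, -1.1]
width: 33.0
grasp_force: 0.0
```

Call:
jog_arm --commands '[[0.3,[0,0,0],[0,0,-0.182]],[0.3,[0,0,0],[0,0,-0.182]],[0.3,[0,0,0],[0,0,-0.182]],[0.3,[0,0,0],[0,0,-0.182]],[0.3,[0,0,0],[0,0,-0.182]],[0.3,[0,0,0],[0,0,-0.182]],[0.3,[0,0,0],[0,0,-0.182]],[0.3,[0,0,0],[0,0,-0.182]],[0.3,[0,0,0],[0,0,-0.182]],[0.3,[0,0,0],[0,0,-0.182]]]'

```text
t: 7.35
ee_pos: [529.6, 142.8, 222.4]
orientation: [-2.02, -2.406, 0.001]
ft_force: [-0.5, 0.0, 0.3]
width: 57.1
grasp_force: 0.0
```

Call:
jog_arm --commands '[[0.3,[0,0,0],[0,0,-0.182]],[0.3,[0,0,0],[0,0,0]]]'

```text
t: 7.55
ee_pos: [529.6, 142.8, 222.4]
orientation: [-1.849, -2.539, 0.0]
ft_force: [-0.2, -0.4, 0.9]
width: 57.3
grasp_force: 0.0
```

```bash
python3 - <<'E'
from h import *
d=grab('wrist','w2.png'); o=get_obs(); print(o['t'],o['width'],cab(o['ee_pos']),o['ft_force'],o['qpos'])
print(delta(wld([-63,0,44]),R.from_matrix(np.stack([-CX,CY,[0,0,-1]],1))))
E
```

```text
7.6 57.37911238806529 [-137.12328353    0.69679629  222.46920719] [-0.19796119  0.61016883 -0.22437172] [ 2.41554705e-01  3.11983822e-01  1.79994862e+00  2.11321600e-05
  1.02994737e+00 -6.60298401e-02]
(array([-0.741, -0.002,  1.785]), array([-0.   , -0.   , -0.007]))
```

View pics/w2.png

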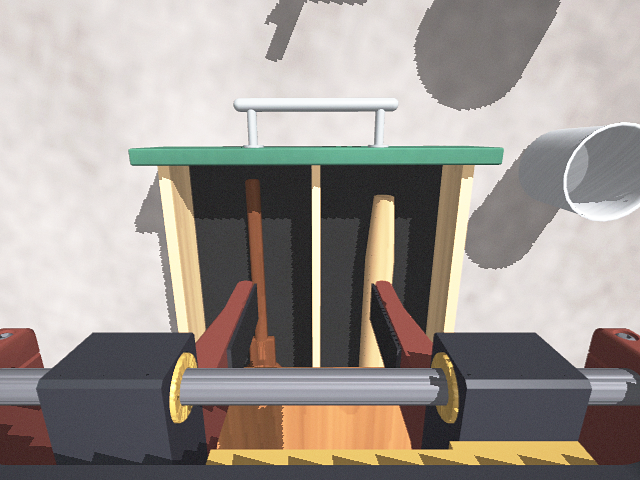

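The wrist view shows the pin in the right (+y) lane. Its front end is at about (384,197), and the body runs down to about (372,365). The spoon is in the left lane, the panel's inner top edge is at v ≈ 164, and the cup is to the right at about (605,170).

```bash
cat > m.py <<'E'
from h import *
import sys
d=dict(np.load(f'pics/{sys.argv[1]}.png.npz')); d['ee_p']=d['ee'];d['ee_r']=d['ori']
W=cab(world(d)); im=d['image']; hsv=cv2.cvtColor(im,cv2.COLOR_BGR2HSV)
z=W[...,2]; b=(z>24)&(z<62)&(W[...,1]>12)&(W[...,1]<118)&(W[...,0]>-185)&(W[...,0]<-5)
p=W[b]
for x in range(-190,0,10):
    q=p[(p[:,0]>=x)&(p[:,0]<x+10)]
    if len(q)>5: print(x+5,len(q),'y',q[:,1].min().round(1),q[:,1].max().round(1),'ztop',np.percentile(q[:,2],95).round(1), 'ymid',((q[:,1].min()+q[:,1].max())/2).round(1))
print('front end x',np.percentile(p[:,0],1))
for u,v,zz in [(250,164,86),(400,164,86),(315,103,67.5),(316,250,62),(384,197,40)]: print(cab(ray(d,u,v,zz)).round(1),W[v,u].round(1))
f=W[220:330,340:362].reshape(-1,3); print('floor z',np.nanmedian(f,0))
E
python3 m.py w2
```

```text
-165 68 y 59.4 78.6 ztop 45.1 ymid 69.0
-155 217 y 58.0 78.3 ztop 46.1 ymid 68.2
-145 227 y 57.2 78.7 ztop 46.9 ymid 67.9
-135 244 y 56.5 79.1 ztop 47.6 ymid 67.8
-125 245 y 55.4 79.9 ztop 48.4 ymid 67.7
-115 257 y 54.5 80.3 ztop 49.3 ymid 67.4
-105 271 y 53.6 81.1 ztop 49.8 ymid 67.3
-95 269 y 52.9 81.6 ztop 50.4 ymid 67.2
-85 258 y 52.7 81.3 ztop 50.4 ymid 67.0
-75 161 y 52.8 81.2 ztop 49.9 ymid 67.0
-65 69 y 52.5 80.7 ztop 47.2 ymid 66.6
-55 68 y 52.5 58.7 ztop 46.7 ymid 55.6
-45 64 y 52.1 58.3 ztop 47.3 ymid 55.2
-35 72 y 52.0 58.7 ztop 47.2 ymid 55.4
-25 84 y 51.8 61.2 ztop 48.7 ymid 56.5
-15 115 y 51.9 65.6 ztop 49.9 ymid 58.7
-5 60 y 52.1 66.0 ztop 50.3 ymid 59.1
front end x -161.31685951640148
[-195.6  -52.6   86. ] [-195.4  -53.    83.7]
[-195.4   71.2   86. ] [-195.2   71.9   83.1]
[-244.1    1.1   67.5] [-244.1    1.1   66.7]
[-113.3    2.1   62. ] [-112.5    2.1   59.6]
[-160.6   68.7   40. ] [-161.5   67.7   45.3]
floor z [-71.26817276  40.44306708  20.34773746]
```

Call:
jog_arm --commands '[[0.3,[-0.23,0.223,0],[0,0,0]],[0.3,[-0.23,0.223,0],[0,0,0]],[0.3,[-0.23,0.223,0],[0,0,0]],[0.3,[0,0,0.3],[0,0,0]],[0.3,[0,0,0.3],[0,0,0]],[0.3,[0,0,0.3],[0,0,0]],[0.3,[0,0,0.3],[0,0,0]],[0.3,[0,0,0.3],[0,0,0]],[0.3,[0,0,0.2],[0,0,0]],[0.3,[0,0,0],[0,0,0]]]'

```text
t: 8.6
ee_pos: [612.3, 97.1, 49.6]
orientation: [-1.853, -2.532, 0.006]
ft_force: [-0.4, 0.2, 0.3]
width: 56.8
grasp_force: 0.0
```

```bash
python3 - <<'E'
from h import *
o=get_obs(); print(o['t'],o['width'],cab(o['ee_pos']),o['ft_force'])
print(delta(wld([-68,67.3,26.5]),R.from_matrix(np.stack([-CX,CY,[0,0,-1]],1))))
E
```

```text
8.6 56.836419474646384 [-68.20689246  65.2211772   49.57579392] [-0.42984427  0.19714646  0.27462717]
(array([-0.002,  0.022,  0.231]), array([-0.007, -0.001, -0.008]))
```

Call:
jog_arm --commands '[[0.3,[0,0.02,0.1],[0,0,0]],[0.3,[0,0,0.1],[0,0,0]],[0.3,[0,0,0.03],[0,0,0]],[0.3,[0,0,0],[0,0,0]],[0.3,[0,0,0],[0,0,0]]]'

```text
t: 9.1
ee_pos: [616.8, 97.9, 30.1]
orientation: [1.851, 2.537, 0.001]
ft_force: [-0.5, -0.5, 0.0]
width: 56.7
grasp_force: 0.0
```

```bash
python3 - <<'E'
from h import *
o=get_obs(); print(o['t'],o['width'],cab(o['ee_pos']),o['ft_force'])
print(delta(wld([-68,67.3,26.5]),R.from_matrix(np.stack([-CX,CY,[0,0,-1]],1))))
E
```

```text
9.1 56.7103123621586 [-67.61628909  69.79114346  30.07883102] [-0.47461431 -0.48969883  0.0222163 ]
(array([ 0.004, -0.025,  0.036]), array([ 0.001,  0.   , -0.004]))
```

Call:
jog_arm --commands '[[0.3,[0,-0.022,0.035],[0,0,0]],[0.3,[0,0,0],[0,0,0]],[-1,[0,0,0],[0,0,0]],[-1,[0,0,0],[0,0,0]],[-1,[0,0,0],[0,0,0]],[-1,[0,0,0],[0,0,0]],[-1,[0,0,0],[0,0,0]]]'

```text
t: 9.8
ee_pos: [614.6, 97.3, 26.2]
orientation: [1.851, 2.538, 0.0]
ft_force: [1.0, 0.6, -0.1]
width: 29.0
grasp_force: 30.0
```

```bash
python3 - <<'E'
from h import *
o=get_obs(); print(o['t'],o['width'],o['grasp_force'],cab(o['ee_pos']),o['ft_force'],o['moment'])
E
```

```text
9.8 29.009533775088464 29.99236710369587 [-67.66033108  67.4168807   26.17930786] [ 0.95608973  0.64081843 -0.06632748] [-0.00270413 -0.11738875 -0.00517135]
```

Call:
jog_arm --commands '[[-1,[-0.002,0,-0.05],[0,0.0306,0]],[-1,[-0.001,0,-0.05],[0,0.0306,0]],[-1,[0,0,-0.05],[0,0.0306,0]],[-1,[0.002,0,-0.05],[0,0.0306,0]],[-1,[0.003,0,-0.05],[0,0.0306,0]],[-1,[0.004,0,-0.05],[0,0.0306,0]],[-1,[0.006,0,-0.05],[0,0.0306,0]],[-1,[0.007,0,-0.05],[0,0.0306,0]],[-1,[0.008,0,-0.05],[0,0.0306,0]],[-1,[0,0,0],[0,0,0]]]'

```text
t: 10.8
ee_pos: [615.6, 95.1, 71.9]
orientation: [-1.746, -2.391, -0.191]
ft_force: [-0.6, 0.3, -1.6]
width: 29.3
grasp_force: 30.0
```

```bash
python3 - <<'E'
from h import *
d=grab('wrist','w3.png')
o=get_obs(); print(o['t'],o['width'],o['grasp_force'],cab(o['ee_pos']),o['ft_force'],o['moment'])
M=R.from_rotvec(o['orientation']).as_matrix(); x=M[:,0]; print('pitch',np.degrees(np.arcsin(x[2])), 'tool x in cab',cab(x+F))
d['ee_p']=o['ee_pos'];d['ee_r']=o['orientation']; W=cab(world(d))
b=(W[...,2]>60)&(abs(W[...,1]-67)<25)&(W[...,0]<-85)&(W[...,0]>-185); b[:, :]&=True
p=W[b]
for q in range(-180,-80,10):
    s=p[(p[:,0]>=q)&(p[:,0]<q+10)]
    if len(s)>10: print(q+5,len(s),s[:,1].min().round(1),s[:,1].max().round(1),np.percentile(s[:,2],97).round(1))
E
```

```text
10.85 29.01613924748847 29.991344707086682 [-65.5104009   67.49614452  71.53185173] [-0.5515294   0.0059168  -1.43547344] [ 0.00127874 -0.17508616  0.03702905]
pitch 12.390286998847609 tool x in cab [-0.97670163  0.00370762  0.21456975]
-155 363 57.2 77.7 111.0
-145 1462 56.0 78.2 110.7
-135 1488 55.5 78.8 109.1
-125 1509 54.7 79.5 107.5
-115 1505 53.6 80.1 106.0
-105 1545 52.8 80.8 104.5
-95 1532 52.1 81.4 102.9
-85 755 51.9 81.6 101.7
```

View pics/w3.png

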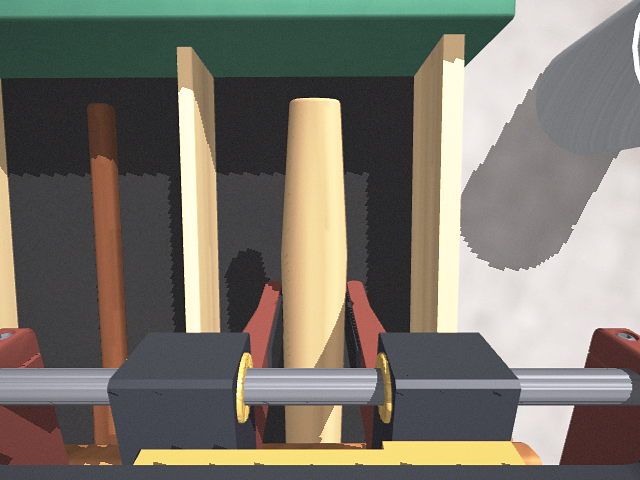

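The view shows the pin pitched up, with its front end at about (315,98) and still aligned with the tool, so it hasn't slipped. The next move slides it out along its own axis.

Call:
jog_arm --commands '[[-1,[0.04,0,0],[0,0,0]],[-1,[0.08,0,0],[0,0,0]],[-1,[0.1,0,0],[0,0,0]],[-1,[0.12,0,0],[0,0,0]],[-1,[0.12,0,0],[0,0,0]],[-1,[0.12,0,0],[0,0,0]],[-1,[0.12,0,0],[0,0,0]],[-1,[0.08,0,0],[0,0,0]],[-1,[0.04,0,0],[0,0,0]],[-1,[0,0,0],[0,0,0]]]'

```text
t: 11.85
ee_pos: [590.4, 172.5, 89.0]
orientation: [-1.744, -2.393, -0.19]
ft_force: [0.0, -0.2, -1.6]
width: 29.3
grasp_force: 30.0
```

```bash
python3 - <<'E'
from h import *
o=get_obs(); print(o['t'],o['width'],o['grasp_force'],cab(o['ee_pos']),o['ft_force'],o['moment'])
M=R.from_rotvec(o['orientation']).as_matrix(); print('tool x in cab',cab(M[:,0]+F))
E
```

```text
11.85 29.340388884060577 29.99144601635635 [-146.66009156   67.59610974   89.03192464] [ 0.03339608 -0.17660155 -1.62134551] [-0.08709377 -0.15290925  0.0282579 ]
tool x in cab [-0.97670655  0.00226501  0.21456744]
```

Call:
jog_arm --commands '[[-1,[0.06,0,0],[0,0,0]],[-1,[0.12,0,0],[0,0,0]],[-1,[0.14,0,0],[0,0,0]],[-1,[0.14,0,0],[0,0,0]],[-1,[0.14,0,0],[0,0,0]],[-1,[0.14,0,0],[0,0,0]],[-1,[0.14,0,0],[0,0,0]],[-1,[0.12,0,0],[0,0,0]],[-1,[0.06,0,0],[0,0,0]],[-1,[0,0,0],[0,0,0]]]'

```text
t: 12.85
ee_pos: [558.6, 271.4, 111.8]
orientation: [-1.744, -2.393, -0.19]
ft_force: [0.5, -0.0, -1.5]
width: 29.4
grasp_force: 30.0
```

```bash
python3 - <<'E'
from h import *
o=get_obs(); print(o['t'],o['width'],o['grasp_force'],cab(o['ee_pos']),o['ft_force'],o['moment'])
E
```

```text
12.85 29.386930394878107 29.991729129105806 [-250.55563755   67.90344783  111.83332553] [ 0.45531288 -0.03167453 -1.51264719] [-0.08882379 -0.09638269 -0.01494337]
```

Call:
jog_arm --commands '[[-1,[0.026,0,-0.12],[0,0,0]],[-1,[0.052,0,-0.236],[0,0,0]],[-1,[0.052,0,-0.236],[0,0,0]],[-1,[0.052,0,-0.236],[0,0,0]],[-1,[0.026,0,-0.12],[0,0,0]],[-1,[0,0,0],[0,-0.055,0]],[-1,[0,0,0],[0,-0.055,0]],[-1,[0,0,0],[0,-0.055,0]],[-1,[0,0,0],[0,-0.055,0]],[-1,[0,0,0],[0,-0.055,0]]]'

```text
t: 13.85
ee_pos: [558.9, 269.9, 208.7]
orientation: [1.852, 2.536, -0.002]
ft_force: [0.6, -0.2, -1.4]
width: 29.4
grasp_force: 30.0
```

Call:
jog_arm --commands '[[-1,[0,0,0],[0,0,0]],[-1,[0,0,0],[0,0,0]],[-1,[0,0,0],[0,0,0]],[-1,[0,0,0],[0,0,0]]]'

```text
t: 14.25
ee_pos: [559.0, 270.0, 208.6]
orientation: [-1.852, -2.537, -0.0]
ft_force: [0.1, -0.1, -2.4]
width: 29.1
grasp_force: 30.0
```

```bash
python3 - <<'E'
from h import *
o=get_obs(); print(o['t'],o['width'],o['grasp_force'],cab(o['ee_pos']),o['ft_force'],o['moment'],abs(o['qvel']).max())
d=grab('scene'); W=cab(world(d)); 
b=(W[...,2]>185)&(W[...,2]<260)&(abs(W[...,1]-68)<22)&(W[...,0]>-205)&(W[...,0]<100)
p=W[b]; print(len(p),p.min(0),p.max(0))
for x in range(-220,0,25):
    s=p[(p[:,0]>=x)&(p[:,0]<x+25)]
    if len(s)>5: print(x+12,len(s),np.percentile(s[:,2],[5,97]).round(1),np.median(s[:,1]).round(1))
cv2.imwrite('pics/s2.png',cv2.resize(d['image'][130:330,140:460],None,fx=2.4,fy=2.4))
E
```

```text
14.25 29.113300565268197 29.991498794406652 [-249.12466628   67.81705766  208.60177715] [ 0.07788828 -0.11426497 -2.44056093] [ 0.04438459 -0.1050414  -0.0027165 ] 0.003070969680966256
647 [-203.94630233   55.38388972  209.65373867] [-41.93681194  84.53625375 238.29974165]
-208 20 [216.3 235.9] 80.7
-183 115 [214.8 236.3] 76.3
-158 116 [215.6 236.7] 75.7
-133 111 [215.4 236. ] 76.2
-108 107 [214.6 235.1] 75.5
-83 93 [215.6 233.1] 73.9
-58 79 [216.7 231.4] 72.9
-33 6 [221.6 228. ] 68.8
```

View pics/s2.png

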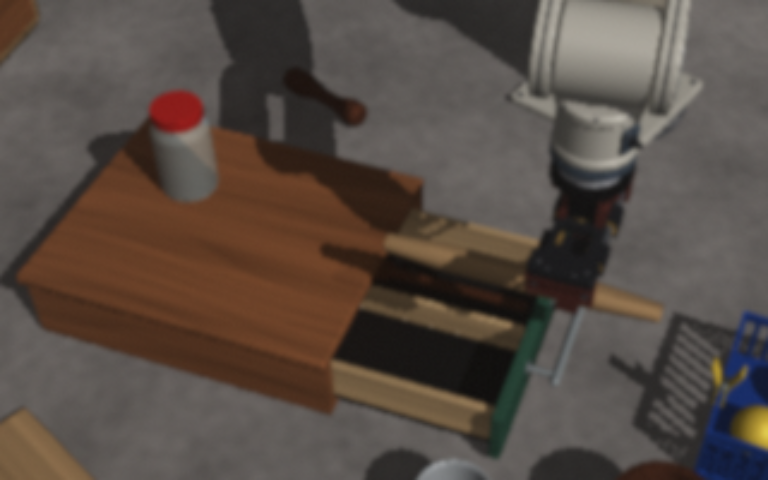

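The view shows the pin level in front of the board, with its back end at about (390,243), left of the board's edge in cabinet terms. The drawer is open, and the jar and pestle are where they were. I'll raise it 3 mm so the underside is just over 100 mm above the top, then hand in.

Call:
jog_arm --commands '[[-1,[0,0,-0.03],[0,0,0]],[-1,[0,0,0],[0,0,0]],[-1,[0,0,0],[0,0,0]],[-1,[0,0,0],[0,0,0]],[-1,[0,0,0],[0,0,0]],[-1,[0,0,0],[0,0,0]]]'

```text
t: 14.9
ee_pos: [558.8, 270.5, 211.6]
orientation: [-1.851, -2.538, -0.0]
ft_force: [-0.4, 0.0, -1.6]
width: 29.1
grasp_force: 30.0
```

```bash
python3 - <<'E'
from h import *
o=get_obs(); print(o['t'],o['width'],cab(o['ee_pos']),abs(o['qvel']).max()); print(close_job())
E
```

```text
14.9 29.136442791850833 [-249.6704783    67.80103436  211.60334018] 0.002018258932077107
the job is handed in; nothing more can be done
None
```

The job is handed in at 14.9 s: the drawer is open at its stop, and the rolling pin came out diagonally with no sign of force against the chest and is held still and level, its underside about 10 cm above the chest's top and its back end about 37 mm in front of the top's edge; I touched nothing else, but did not re-measure the spoon and the other objects.

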